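# Put the dipper back in the honey pot and shut the lid

### The arm

A 6-joint arm with a two-finger parallel gripper is mounted at the origin on a cart in front of the work surface, level with it; the furniture and walls round the work are solid. World frame = base frame: x ahead of the robot, y to its left, z up, the work surface at z = 0. Lengths are in m, angles in rad, forces in N, time in s.
With the tool pointing down it reaches from about 0.35 to 0.85 m from the base axis. Payload 8.1 kg.
Tool frame: the origin (TCP) lies on the centre line of the jaws, within the pads' length; the fingertips stand 25 mm ahead of it and the grasp point (between the pads) lies 6 mm ahead of it; z points along the fingers, y is the line along which they close (so a half turn about z gives the same grasp; the last joint's range is limited). The gripper opens to 93 mm and grips with 3 to 60 N. Pads are 15 mm wide; open, the fingers measure 128 mm over their backs; the gripper's body (75 mm by 188 mm) begins 65 mm behind the grasp point.
Start: joints at [1.043, 0.13, 1.488, -0, 1.523, -0.085], TCP at [0.257, 0.542, 0.244] pointing down, gripper open.
Joint ranges: [-2.96, 2.96], [-0.89, 2.26], [0.02, 2.5], [-1.34, 4.48], [0, 2.73], [-2.66, 2.66]. Speed limits (rad/s): [2.39, 2.39, 2.79, 3.14, 3.14, 3.14].

### API

Orientations are given as a rotation vector (axis times angle).
In Python, from cell import sensors, viewer, r, finder gives the robot as it stands.
- The arm moves only by the tool apply_moves, never from a script. Its argument "rows" is a list of rows, each a list of 4 numbers: the shift along the tool's x, y, z each as a share of 300 mm, from -1 to 1, then the turn about the tool's z as a share of 360 degrees, from -1 to 1. A call has 1 to 20 rows; each row is the pose to reach, as a shift and turn from the pose commanded when the call began, along the tool's axes at that moment, turning the shorter way round; what a row does not reach only later rows make up. A row lasts 1/8 s, in which the tool goes at most 62.5 mm and 10.7 degrees, less where a joint would pass 70% of its speed; a pose out of reach is approached as far as the arm can. A call with a number of a shift or a turn outside -1 to 1 is refused whole. A call with a gripper value outside its range is refused whole. "gripper" is the opening, from -1 (shut) to 1 (fully open), set as the call begins (left out, the last holds). The fingers move at their own pace and stop on an object; "force" is the grip in N (left out, the last holds). Time passes only in rows, so rows that repeat a pose let the fingers close. It gives the time, the measured TCP pose, the force, the opening and the grip force at its end, in the units of the state.
- sensors.sense(): the state, without advancing time (a new reading comes with each control period).
- viewer.get_image(name): name is "side" or "top" or "wrist"; returns a dict with "pixels" (420x560x3 uint8, red, green, blue), "intrinsics" (3x3 intrinsics, pixels), "R" (3x3) and "t" (3): a world point X has camera coordinates R X + t. Camera axes: x right, y down, z forward; pixel columns grow to the right and rows downward; lengths in m; the calibration is good to about 2 mm. A picture is of the moment at which its call begins. There is no depth.
- r.hand_in(): hands the job in; it is judged then, once.
Trained networks look in a picture, given as the dict that the camera call returned (one of the last four; its "shot" number tells which), for a name from the list of things; names that differ only in an ending like _2 or _b are one class to them, and where a whole thing is asked for, a point or a joint stands for the part that bears it (a point fixed in the world has none). Each returns a list of dicts, best first, with "score" (0 to 1); they miss things now and then, are a little off and sometimes report something else, mostly with a low value. They report only what shows in the picture. A call takes as long as a camera call. They do not tell look-alikes from the thing itself.
- finder.search_frame(query, picture): "extent" ([left, top, right, bottom] in pixels, round what is visible of it).
- finder.landmark_of(query, picture): "uv" ([column, row] in pixels: a listed point, or the origin of a listed thing).
The state is a dict: "time_s": time; "q": joint angles; "qvel": joint speeds; "joint_efforts": joint torques, N m; "eef_pos": TCP position; "eef_rot": TCP orientation; "ft_force": force on the tool from outside, world axes, zero at the start; "wrist_torque": the same for the moment, N m; "gripper_width": finger opening in m; "gripper_force": force on a finger pad.
Only numpy, scipy, OpenCV 4.12 (cv2) and the standard library are available. Lean on these libraries where they do the work, as an engineer would, in place of code of your own. Each camera call takes 0.05 s, during which the arm holds its last target. There are 200 camera calls.

### The job

Put the honey pot back together: lower the wooden honey dipper, head first, into the open pot without dropping it, so that it stands on the bottom and its handle leans out through the notch in the front of the rim. Once it leans there by itself, tip the hinged lid shut, so that it lies flat on the rim with the handle coming out of its slot. Leave the pot standing in its place and everything else undisturbed.

Things in the scene. Friction and masses are not known exactly. Their poses are not given: they have to be found in the camera images.
- pot: White stoneware pot, 86 mm across, 115 mm high, loose, 0.75 kg; mouth 74 mm wide, inner floor 8 mm up. Origin: underside centre, z up. Its -x axis points to the front (towards the robot, up to 0.6 rad either way), where the rim has a notch 20 mm wide, its bottom 105 mm up, 37 to 43 mm from the axis. The lid's hinge is opposite, 48 mm from the axis at +x, 117 mm up. Pot and stand may change sides.
- pot_lid (a joint): Hinge of the pot's lid (rad): 0 = shut, flat on the rim; grows as the lid's front goes up; stop at 1.72, a little past upright. It starts open at 1.58 to 1.72, kept there by a slightly stiff hinge; pushed forward past about 1.2 it falls shut by itself, slowly. Wall cabinets hang over the back of the worktop from 0.68 m ahead of the robot, 0.44 m up; the wrist must stay clear of them.
- lid_centre (a point): Centre of the lid's upper face: flat oak disc, 87 mm across, 7.5 mm thick, 0.08 kg; centre 48 mm from the hinge pin. A slot 24 mm wide in the edge opposite the hinge reaches to 18 mm from the centre. Open, it stands up behind the mouth (top about 209 mm above the worktop), upper face turned away from the mouth; it can lie flat only with the dipper's handle in notch and slot.
- dipper: Loose wooden honey dipper, 195 mm, 45 g: grooved head 28 mm thick, 48 mm long; round handle 11 mm thick; 16 mm ball at its end. Origin on its axis, 100 mm from the head's tip; +x to the head, -x to the handle's end. It lies in the stand, handle towards the robot (up to 0.6 rad either way), sloping up 20 degrees, axis 60 mm up at the origin; the handle juts out 95 mm past the stand's front fork.
- dipper_foot (a point): The tip of the dipper's head, on its axis (the end that stands on the pot's floor).
- dipper_end (a point): The top of the ball at the end of the dipper's handle, on its axis.
- stand: Loose dipper stand, 0.35 kg: oak foot 128 x 58 x 9 mm, two V forks and a stop of 5 mm steel wire, 67 mm high at most. Origin on the worktop under the front fork, which carries the handle; the foot runs from 17 mm before it (-x) to 111 mm behind (+x).
- kettle: White kettle with black handle, 150 x 216 x 202 mm, bystander at the back in the middle. Origin: centre of its underside.
- mug_a: Dark green mug, 86 x 118 x 96 mm, bystander between pot and stand. Origin: centre of its underside, handle included.
- mug_c: White mug with pale stripes, 84 x 117 x 95 mm, bystander at the left. Origin: centre of its underside, handle included.
- pepper_mill: Wooden pepper mill, 58 x 58 x 170 mm, bystander at the left. Origin: centre of its underside.
- sugar_jar: Glass jar of white sugar with a gold lid, 63 x 63 x 110 mm, bystander at the right. Origin: centre of its underside.
- worktop_jar: Glass jar with a grey lid, 65 x 65 x 100 mm, bystander at the right. Origin: centre of its underside.
- tea_box: Dark tea carton, 85 x 114 x 212 mm, bystander at the right. Origin: centre of its underside.
- teaspoon: Steel teaspoon, 130 x 26 x 11 mm, lying near the front edge at the right. Origin: under its centre.
Mind the look-alikes: they are no part of the job. Leave any purple look-alike of the pot alone.

How it is judged:
By the outcome, as a careful person would: the job done as asked, in the order asked, and still so for the second after the job is handed in, with the robot touching nothing.
It also fails if it takes over 58 s, if anything falls off the work surface, if the arm or the gripper's body presses on something with over 40 N, if the wrist force passes 120 N, or if a joint passes its speed limit or range.

## Working session

There is one attempt and no reset: what is moved stays moved. The work goes in short steps, Python scripts to look and compute and a tool call to move; the robot and the scene stay as the last step left them, time stands still between calls to the robot, and variables do not carry over. Pictures are saved under pics/ and viewed, at most 10 in all, crops included, and the job is handed in when it is done.

Besides the shell and the picture viewer there is one more tool, called after "Emit:" as name(argument=value, ...), one argument or row to a line, values as JSON. apply_moves: Moves the arm, as the interface text tells. Its arguments: {"type":"object","properties":{"rows":{"type":"array","items":{"type":"array","items":{"type":"number","minimum":-1,"maximum":1}}},"gripper":{"type":"number"},"force":{"type":"number"}},"required":["rows"]}

```bash
ls; mkdir -p pics
cat > h.py <<'E'
import numpy as np, cv2
from cell import sensors, viewer, r, finder
from scipy.spatial.transform import Rotation as Ro
def ray(p,uv):
    K,R,t=map(np.array,(p["intrinsics"],p["R"],p["t"]))
    d=R.T@np.linalg.solve(K,[uv[0],uv[1],1.]); return -R.T@t,d
def atz(p,uv,z):
    c,d=ray(p,uv); return c+d*(z-c[2])/d[2]
def tri(obs):
    A=np.zeros((3,3));b=np.zeros(3)
    for p,uv in obs:
        c,d=ray(p,uv); d=d/np.linalg.norm(d); M=np.eye(3)-np.outer(d,d); A+=M;b+=M@c
    X=np.linalg.solve(A,b)
    return X,[np.linalg.norm(proj(p,X)-uv) for p,uv in obs]
def proj(p,X):
    c=np.array(p["R"])@X+np.array(p["t"]); k=np.array(p["intrinsics"])@c; return k[:2]/k[2]
def save(p,n): cv2.imwrite(f"pics/{n}.png",cv2.cvtColor(p["pixels"],cv2.COLOR_RGB2BGR))
E
python3 - <<'E'
from h import *
s=viewer.get_image("side");t=viewer.get_image("top")
a=np.concatenate([s["pixels"],t["pixels"]],1)
im=np.vstack([s["pixels"],t["pixels"]])
save(s,"s0");save(t,"t0")
for n in ["pot","lid_centre","dipper","dipper_foot","dipper_end","stand"]:
    for nm,p in(("s",s),("t",t)):
        for e in finder.landmark_of(n,p)[:3]: print(n,nm,np.round(e["uv"]),round(e["score"],2),np.round(atz(p,e["uv"],0),3))
print(sensors.sense())
E
```

```text
pics
pot s [266. 200.] 0.96 [0.501 0.207 0.   ]
pot s [234. 143.] 0.81 [0.449 0.614 0.   ]
lid_centre s [239. 112.] 0.75 [0.514 0.872 0.   ]
lid_centre s [282. 160.] 0.42 [0.616 0.444 0.   ]
dipper s [291. 269.] 0.75 [ 0.502 -0.147  0.   ]
dipper_foot s [324. 280.] 0.81 [ 0.59  -0.214  0.   ]
dipper_foot s [275. 160.] 0.45 [0.585 0.444 0.   ]
dipper_end s [262. 260.] 0.67 [ 0.424 -0.088  0.   ]
stand s [291. 280.] 0.64 [ 0.49  -0.191  0.   ]
stand s [276. 243.] 0.58 [ 0.485 -0.021  0.   ]
{'time_s': 0.7, 'q': array([ 1.04262028e+00,  1.30380675e-01,  1.48819161e+00, -6.44741056e-06,
        1.52299931e+00, -8.54089979e-02]), 'qvel': array([-0.00169482, -0.00178385,  0.00029126, -0.00151479, -0.00050062,
        0.00034048]), 'joint_efforts': array([ 8.29476194e-04, -5.59574354e+01, -4.91963875e+01,  7.71046313e-02,
        2.19036191e-02, -3.48401201e-06]), 'eef_pos': array([0.25705643, 0.54215642, 0.24365138]), 'eef_rot': array([6.89826414e-01, 3.06490871e+00, 2.84648600e-05]), 'ft_force': array([-0.64180248, -0.41339195,  0.09250472]), 'wrist_torque': array([ 0.00838142, -0.03441097,  0.01436223]), 'gripper_force': 0.0, 'gripper_width': 0.09289922370355198}
```

View pics/s0.png

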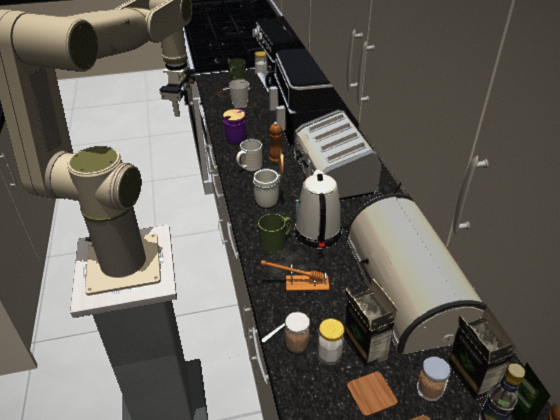

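View pics/t0.png

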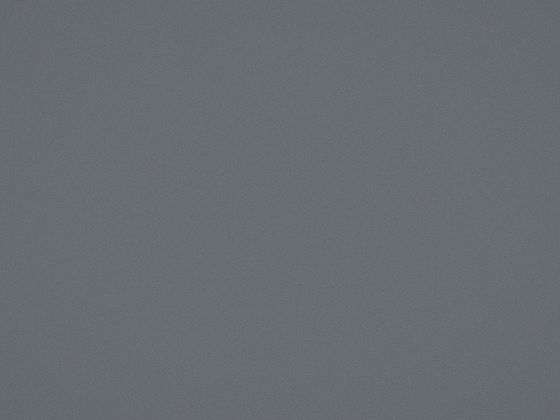

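The side view shows the white pot at (266,188) with its open lid at about (282,160). The look-alike is the purple pot at (234,125). The dipper lies on its stand at (262,262) to (325,278), and the top camera is blind. I choose the white pot and the only dipper. I'll check both with the wrist camera.

```bash
cat >> h.py <<'E'
def go(pos,yaw=None):
    "total shift (share) and turn share to reach pos, with tool-y axis at world angle yaw deg"
    s=sensors.sense(); R=Ro.from_rotvec(s["eef_rot"]).as_matrix(); d=R.T@(np.array(pos)-s["eef_pos"])/0.3
    y0=np.degrees(np.arctan2(R[1,1],R[0,1])); t=0 if yaw is None else -((yaw-y0+180)%360-180)/360
    print("yaw",round(y0,2),"shift",np.round(d,4),"turn",round(t,4),"rows>=",round(max(np.linalg.norm(d)*.3/.0625,abs(t)*360/10.7),1))
E
python3 - <<'E'
from h import *
s=viewer.get_image("side")
for uv,z in(((291,269),.06),((324,280),.026),((262,260),.092),((291,280),0),((276,243),0)): print(uv,np.round(atz(s,uv,z),3))
print("lid",np.round(atz(s,(282,160),.165),3), np.round(-np.array(s["R"]).T@s["t"],2))
w=viewer.get_image("wrist");S=sensors.sense()
R=Ro.from_rotvec(S["eef_rot"]).as_matrix()
Rw=np.array(w["R"]);c=-Rw.T@w["t"]
print("cam in tool",np.round(R.T@(c-S["eef_pos"]),3),"\n",np.round(R.T@Rw.T,2),w["intrinsics"])
go([.36,.1,.42],90)
E
```

```text
(291, 269) [ 0.488 -0.202  0.06 ]
(324, 280) [ 0.58  -0.237  0.026]
(262, 260) [ 0.408 -0.178  0.092]
(291, 280) [ 0.492 -0.191  0.   ]
(276, 243) [ 0.484 -0.022  0.   ]
lid [0.559 0.203 0.165] [ 0.23 -1.21  1.14]
cam in tool [ 0.085  0.    -0.141] 
 [[-0.   -0.95 -0.3 ]
 [ 1.   -0.   -0.  ]
 [ 0.   -0.3   0.95]] [[289.3395003    0.         278.38042506]
 [  0.         289.3395003  207.4201326 ]
 [  0.           0.           1.        ]]
yaw 64.63 shift [-0.9415 -1.1846 -0.5878] turn -0.0705 rows>= 7.8
```

Emit:
apply_moves(
  rows=[
    [-0.1,-0.1,-0.3,0],
    [-0.2,-0.25,-0.45,0],
    [-0.35,-0.42,-0.45,-0.02],
    [-0.5,-0.6,-0.45,-0.04],
    [-0.64,-0.8,-0.45,-0.06],
    [-0.8,-1,-0.45,-0.07],
  ],
)

```text
time_s: 1.55
eef_pos: [0.3303, 0.2348, 0.3779]
eef_rot: [-0.001, 3.14, 0.001]
ft_force: [0.5, -0.4, 0.4]
gripper_width: 0.0931
gripper_force: 0.0
```

Run:
```python
from h import *
print(sensors.sense()["eef_pos"],sensors.sense()["time_s"]); go([.37,0,.36],90)
```

```text
[0.33025119 0.23478349 0.37785045] 1.55
yaw 90.04 shift [-0.1319 -0.7827  0.0593] turn 0.0001 rows>= 3.8
```

Emit:
apply_moves(
  rows=[
    [-0.04,-0.2,0.02,0],
    [-0.08,-0.4,0.04,0],
    [-0.12,-0.6,0.06,0],
    [-0.13,-0.75,0.06,0],
    [-0.13,-0.78,0.06,0],
    [-0.13,-0.78,0.06,0],
  ],
)

```text
time_s: 2.3
eef_pos: [0.3685, 0.0023, 0.3595]
eef_rot: [0.007, 3.141, 0.001]
ft_force: [-0.4, -0.6, 0.6]
gripper_width: 0.0929
gripper_force: 0.0
```

Run:
```python
from h import *
w=viewer.get_image("wrist");s=viewer.get_image("side");save(w,"w1")
zs={"pot":0,"lid_centre":.165,"dipper":.06,"dipper_foot":.026,"dipper_end":.092,"stand":0,"mug_a":0,"kettle":0}
for n in zs:
  a=finder.landmark_of(n,w)[:2];b=finder.landmark_of(n,s)[:2]
  for e in a: print(n,"w",np.round(e["uv"]),round(e["score"],2),np.round(atz(w,e["uv"],zs[n]),3))
  for e in b: print(n,"s",np.round(e["uv"]),round(e["score"],2),np.round(atz(s,e["uv"],zs[n]),3))
  if a and b: X,er=tri([(w,a[0]["uv"]),(s,b[0]["uv"])]);print("   tri",np.round(X,3),np.round(er,1))
```

```text
pot w [385. 235.] 0.84 [0.497 0.2   0.   ]
pot s [268. 201.] 0.73 [0.506 0.196 0.   ]
   tri [ 0.505  0.206 -0.01 ] [1.9 1. ]
lid_centre s [283. 161.] 0.64 [0.56  0.197 0.165]
lid_centre s [235. 114.] 0.43 [0.455 0.561 0.165]
dipper w [156. 249.] 0.55 [ 0.494 -0.203  0.06 ]
dipper w [382. 237.] 0.47 [0.474 0.173 0.06 ]
dipper s [290. 269.] 0.52 [ 0.486 -0.202  0.06 ]
   tri [ 0.489 -0.202  0.062] [2.1 1.2]
dipper_foot w [157. 283.] 0.79 [ 0.581 -0.227  0.026]
dipper_foot s [324. 277.] 0.73 [ 0.583 -0.226  0.026]
   tri [ 0.582 -0.227  0.026] [0.5 0.3]
dipper_end w [154. 204.] 0.8 [ 0.407 -0.182  0.092]
dipper_end s [319. 233.] 0.7 [ 0.602 -0.105  0.092]
dipper_end s [263. 262.] 0.67 [ 0.409 -0.188  0.092]
   tri [ 0.489 -0.177  0.136] [64.9 32.1]
stand w [167. 232.] 0.75 [ 0.489 -0.205  0.   ]
stand w [261. 299.] 0.42 [ 0.635 -0.033  0.   ]
stand s [296. 346.] 0.74 [ 0.447 -0.424  0.   ]
stand s [290. 284.] 0.71 [ 0.485 -0.207  0.   ]
   tri [ 0.521 -0.283 -0.182] [16. 13.]
mug_a w [512. 224.] 0.64 [0.477 0.434 0.   ]
mug_a w [267. 231.] 0.56 [ 0.487 -0.019  0.   ]
mug_a s [275. 243.] 0.95 [ 0.481 -0.023  0.   ]
mug_a s [246. 168.] 0.95 [0.466 0.423 0.   ]
   tri [ 0.801  1.243 -1.087] [23.7 17.9]
kettle w [258. 298.] 0.92 [ 0.634 -0.039  0.   ]
kettle s [317. 234.] 0.75 [ 0.625 -0.011  0.   ]
   tri [ 0.616 -0.037  0.025] [0. 0.]
```

View pics/w1.png

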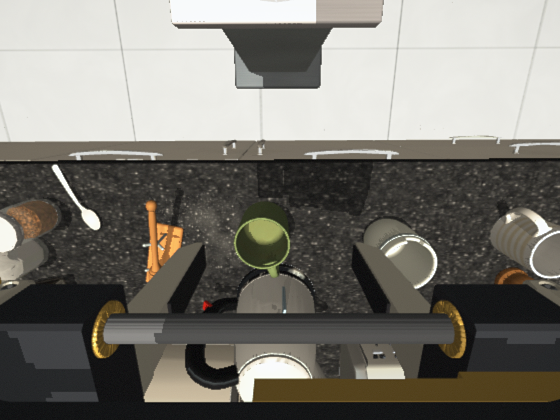

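The wrist view (forward is downwards) shows the dipper from its end at (152,205) to its head at (157,280), on the stand. The dark green mug is at (262,240) and the white pot at (405,250). I'll go above the handle and look closer.

Run:
```python
from h import *
go([.4287,-.1885,.20],76.5)
```

```text
yaw 89.82 shift [-0.2027 -0.6356  0.5311] turn 0.037 rows>= 4.1
```

Emit:
apply_moves(
  rows=[
    [-0.04,-0.18,0.05,0.01],
    [-0.1,-0.36,0.15,0.02],
    [-0.16,-0.52,0.3,0.037],
    [-0.2,-0.62,0.45,0.037],
    [-0.2,-0.635,0.53,0.037],
    [-0.2,-0.635,0.53,0.037],
  ],
  gripper=0.1,
  force=3,
)

```text
time_s: 3.95
eef_pos: [0.4264, -0.188, 0.1979]
eef_rot: [-0.37, -3.115, -0.003]
ft_force: [-0.6, -0.1, 0.2]
gripper_width: 0.0513
gripper_force: 0.0
```

Run:
```python
from h import *
w=viewer.get_image("wrist");save(w,"w2")
zs={"dipper":.06,"dipper_foot":.026,"dipper_end":.092,"stand":0}
for n in zs:
  for e in finder.landmark_of(n,w)[:1]: print(n,"w",np.round(e["uv"]),round(e["score"],2),np.round(atz(w,e["uv"],zs[n]),4))
S=sensors.sense();R=Ro.from_rotvec(S["eef_rot"]).as_matrix()
print(S["eef_pos"],"grasp px",proj(w,S["eef_pos"]+R@[0,0,.006]), "pred handle",proj(w,np.array([.4287,-.1885,.0826])))
go([.4287,-.1885,.0886],76.5)
```

```text
dipper w [275. 262.] 0.9 [ 0.4875 -0.2063  0.06  ]
dipper_foot w [277. 314.] 0.64 [ 0.5783 -0.2266  0.026 ]
dipper_end w [276. 188.] 0.63 [ 0.4015 -0.1834  0.092 ]
stand w [275. 239.] 0.63 [ 0.4866 -0.2067  0.    ]
[ 0.42894525 -0.18834728  0.20243053] grasp px [278.50683827 279.30222688] pred handle [278.10906024 214.28944535]
yaw 76.55 shift [ 1.900e-03 -3.000e-04  3.794e-01] turn 0.0001 rows>= 1.8
```

View pics/w2.png

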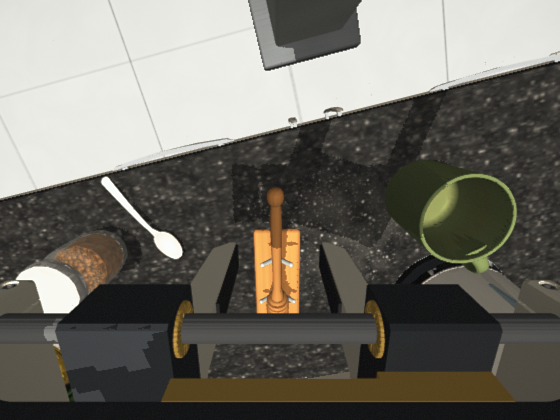

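The handle runs straight through the jaws, from (276,188) to (277,310), about 2 mm off centre. I'll lower and grip with 3 N.

Emit:
apply_moves(
  rows=[
    [0.005,-0.005,0.15,0],
    [0.01,-0.005,0.3,0],
    [0.01,-0.005,0.37,0],
    [0.01,-0.005,0.38,0],
    [0.01,-0.005,0.38,0],
  ],
)

```text
time_s: 4.82
eef_pos: [0.4257, -0.1894, 0.088]
eef_rot: [0.368, 3.118, -0.001]
ft_force: [0.5, 1.3, 0.2]
gripper_width: 0.051
gripper_force: 0.0
```

Emit:
apply_moves(
  rows=[
    [0,0,0,0],
    [0,0,0,0],
    [0,0,0,0],
    [0,0,0,0],
    [0,0,0,0],
    [0,0,0,0],
  ],
  gripper=-1,
  force=3,
)

```text
time_s: 5.58
eef_pos: [0.4246, -0.189, 0.0863]
eef_rot: [-0.369, -3.12, -0.0]
ft_force: [0.1, -0.9, 0.3]
gripper_width: 0.0109
gripper_force: 3.0
```

Emit:
apply_moves(
  rows=[
    [-0.01,0,-0.04,0],
    [-0.03,0,-0.087,0],
    [-0.055,0,-0.13,0],
    [-0.08,0,-0.167,0],
    [-0.11,0,-0.2,0],
    [-0.135,0,-0.233,0],
    [-0.16,0,-0.26,0],
    [-0.17,0,-0.28,0],
    [-0.17,0,-0.28,0],
  ],
)

```text
time_s: 6.7
eef_pos: [0.4746, -0.2011, 0.1708]
eef_rot: [0.369, 3.119, -0.0]
ft_force: [-1.1, 0.5, -0.4]
gripper_width: 0.0109
gripper_force: 3.3
```

Run:
```python
from h import *
s=viewer.get_image("side");w=viewer.get_image("wrist")
a=s["pixels"][190:340,200:400]; a=cv2.resize(a,None,fx=2.8,fy=2.8)
b=cv2.resize(w["pixels"],(560,420)); 
im=np.hstack([cv2.resize(s["pixels"][190:340,200:400],(400,300)),cv2.resize(w["pixels"],(400,300))])
save({"pixels":im},"l1")
for n in["dipper_foot","dipper_end","dipper","stand"]:
  for nm,p in(("s",s),("w",w)):
    for e in finder.landmark_of(n,p)[:2]: print(n,nm,np.round(e["uv"]),round(e["score"],2))
print(sensors.sense()["eef_pos"])
```

```text
dipper_foot s [334. 271.] 0.82
dipper_foot w [279. 256.] 0.17
dipper_end s [246. 167.] 0.46
dipper_end w [278. 255.] 0.7
dipper_end w [ 86. 217.] 0.3
dipper s [277. 325.] 0.6
dipper s [303. 252.] 0.59
dipper w [280. 311.] 0.89
stand s [292. 282.] 0.72
stand w [278. 211.] 0.66
[ 0.4741811  -0.20088696  0.1702933 ]
```

View pics/l1.png

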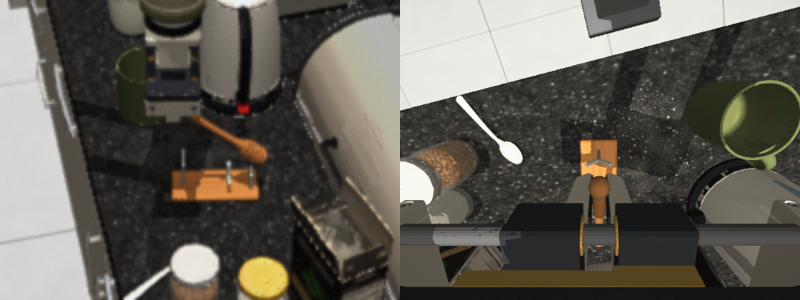

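The side crop shows the dipper held rigidly at about 25–30°: it isn't swinging in the grip. I'll carry it over the pot, use brisk lifts to help it swing down, and measure the pot there.

```bash
cat >> h.py <<'E'
def tilt(s,uv,L=.166):
    "pitch below horizontal of the held dipper from foot pixel in a side picture"
    from scipy.optimize import minimize_scalar
    S=sensors.sense();R=Ro.from_rotvec(S["eef_rot"]).as_matrix();g=S["eef_pos"]+R@[0,0,.006]
    f=lambda T:g+L*(np.cos(T)*-R[:,0]+np.sin(T)*R[:,2])
    o=min((minimize_scalar(lambda T:np.linalg.norm(proj(s,f(T))-uv),bounds=b,method="bounded") for b in((-.2,.8),(.6,1.7))),key=lambda o:o.fun)
    return np.degrees(o.x),o.fun,f(o.x)
E
python3 - <<'E'
from h import *
s=viewer.get_image("side");print(tilt(s,(334,271)))
go([.36,.19,.37],90)
E
```

```text
(np.float64(37.09743111293484), np.float64(3.5545946281992356), array([ 0.60294366, -0.23177995,  0.06416373]))
yaw 76.51 shift [ 0.6741  1.1782 -0.6656] turn -0.0375 rows>= 7.3
```

Emit:
apply_moves(
  rows=[
    [0,0,-0.21,0],
    [0.02,0,-0.42,0],
    [0.08,0.1,-0.62,0],
    [0.16,0.25,-0.66,-0.01],
    [0.3,0.42,-0.66,-0.02],
    [0.4,0.6,-0.66,-0.03],
    [0.52,0.78,-0.66,-0.0375],
    [0.6,0.96,-0.66,-0.0375],
    [0.67,1,-0.66,-0.0375],
    [0.67,1,-0.66,-0.0375],
  ],
)

```text
time_s: 8.5
eef_pos: [0.3481, 0.1389, 0.3687]
eef_rot: [-0.006, 3.141, 0.0]
ft_force: [0.1, 0.2, -1.2]
gripper_width: 0.0105
gripper_force: 3.1
```

Run:
```python
from h import *
s=viewer.get_image("side");w=viewer.get_image("wrist")
save({"pixels":np.hstack([cv2.resize(s["pixels"][60:285,150:450],(400,300)),cv2.resize(w["pixels"],(400,300))])},"p1")
for n,z in(("dipper_foot",0),("dipper_end",0),("pot",0),("lid_centre",.165)):
  for nm,p in(("s",s),("w",w)):
    for e in finder.landmark_of(n,p)[:2]:
      print(n,nm,np.round(e["uv"],1),round(e["score"],2),np.round(atz(p,e["uv"],z),3), tilt(s,e["uv"])[:2] if n=="dipper_foot" and nm=="s" else "")
print(finder.search_frame("pot",w)[:2])
print(sensors.sense()["eef_pos"],sensors.sense()["time_s"])
```

```text
dipper_foot s [255.3 155.8] 0.56 [0.517 0.496 0.   ] (np.float64(48.77604546944524), np.float64(1.1118798743177278))
dipper_foot w [280.9 298.4] 0.9 [0.621 0.143 0.   ] 
dipper_end s [211.9 124.5] 0.76 [0.379 0.787 0.   ] 
dipper_end w [278.2 258.8] 0.64 [0.531 0.138 0.   ] 
dipper_end w [195.9 239.3] 0.21 [ 0.489 -0.02   0.   ] 
pot s [270.6 198.8] 0.94 [0.517 0.208 0.   ] 
pot s [236.3 141.6] 0.66 [0.46  0.621 0.   ] 
pot w [543.4 220.6] 0.92 [0.45  0.635 0.   ] 
pot w [311.2 243.9] 0.68 [0.499 0.201 0.   ] 
lid_centre s [237.3 114.1] 0.68 [0.464 0.555 0.165] 
lid_centre s [278.6 161.5] 0.56 [0.546 0.197 0.165] 
[{'extent': [288.9, 228.6, 346.4, 286.2], 'score': 0.76}, {'extent': [524.3, 205.7, 560.0, 260.0], 'score': 0.69}]
[0.34900268 0.13733674 0.36829873] 9.05
```

View pics/p1.png

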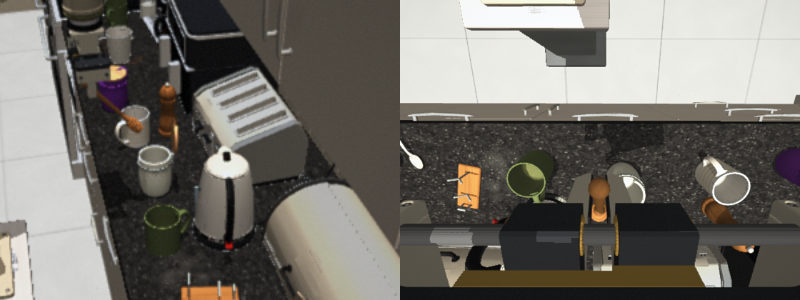

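The crop shows the dipper now at about 49°, so the brisk lifts do rotate it. The pot's mouth is at about (628,190) in the composite. I'll do a few more quick lifts.

Emit:
apply_moves(
  rows=[
    [0,0,-0.208,0],
    [0,0,-0.208,0],
    [0,0,-0.1,0],
    [0,0,0,0],
    [0,0,-0.208,0],
    [0,0,-0.208,0],
    [0,0,-0.1,0],
    [0,0,0,0],
    [0,0,-0.208,0],
    [0,0,-0.208,0],
    [0,0,-0.1,0],
    [0,0,0,0],
    [0,0,0,0],
    [0,0,0,0],
  ],
)

```text
time_s: 10.8
eef_pos: [0.3495, 0.1378, 0.3704]
eef_rot: [-0.0, 3.139, 0.001]
ft_force: [-0.2, -0.2, 0.5]
gripper_width: 0.0109
gripper_force: 3.2
```

Run:
```python
from h import *
s=viewer.get_image("side")
for e in finder.landmark_of("dipper_foot",s)[:2]: print(np.round(e["uv"],1),round(e["score"],2),tilt(s,e["uv"]))
save({"pixels":s["pixels"][130:230,220:320]},"tmp")
print(sensors.sense()["gripper_width"])
```

```text
[249.4 161.7] 0.55 (np.float64(58.90226382877973), np.float64(0.4422491118672453), array([0.43577197, 0.1379785 , 0.22255785]))
0.010760687943580734
```

Emit:
apply_moves(
  rows=[
    [0.02,-0.06,0.08,0],
    [0.03,-0.12,0.16,0],
    [0.03,-0.16,0.22,0],
    [0.03,-0.17,0.23,0],
    [0.03,-0.17,0.23,0],
  ],
)

```text
time_s: 11.52
eef_pos: [0.3403, 0.0868, 0.3006]
eef_rot: [0.0, 3.14, 0.001]
ft_force: [0.2, -0.7, 0.1]
gripper_width: 0.0109
gripper_force: 3.1
```

Run:
```python
from h import *
w=viewer.get_image("wrist");s=viewer.get_image("side")
import pickle;pickle.dump((w,s),open("p2.pkl","wb"))
e=[x for x in finder.search_frame("pot",w) ];print([(np.round(x["extent"]),round(x["score"],2)) for x in e[:3]])
for n in("pot","lid_centre","dipper_foot"):
  for nm,p in(("s",s),("w",w)):
    for q in finder.landmark_of(n,p)[:2]: print(n,nm,np.round(q["uv"],1),round(q["score"],2),np.round(atz(p,q["uv"],0 if n=="pot" else .165),3))
print(sensors.sense()["eef_pos"])
u,v=map(int,proj(w,np.array([.50,.203,.10])));print(u,v)
u0=min(max(u-70,0),420);v0=min(max(v-70,0),280);print("crop",u0,v0)
a=cv2.resize(w["pixels"][v0:v0+140,u0:u0+140],(560,560),interpolation=cv2.INTER_CUBIC)
c=cv2.resize(s["pixels"][130:210,240:300],(240,320),interpolation=cv2.INTER_CUBIC); c=np.vstack([c,np.zeros((240,240,3),np.uint8)])
save({"pixels":np.hstack([a,c])},"p2")
```

```text
[(array([322., 247., 388., 283.]), 0.68)]
pot s [266.1 201. ] 0.88 [0.498 0.2   0.   ]
pot s [234.4 142.5] 0.68 [0.451 0.616 0.   ]
pot w [346.3 265.9] 0.66 [0.501 0.203 0.   ]
pot w [481.6 310.6] 0.54 [0.591 0.453 0.   ]
lid_centre s [233.  113.5] 0.69 [0.448 0.564 0.165]
lid_centre s [280.7 160.5] 0.48 [0.554 0.201 0.165]
dipper_foot s [329.6 352.4] 0.73 [ 0.484 -0.57   0.165]
dipper_foot s [249.7 189. ] 0.63 [0.422 0.069 0.165]
dipper_foot w [279.1 269.7] 0.72 [0.413 0.088 0.165]
[0.3398643  0.0868334  0.29952906]
362 301
crop 292 231
```

View pics/p2.png

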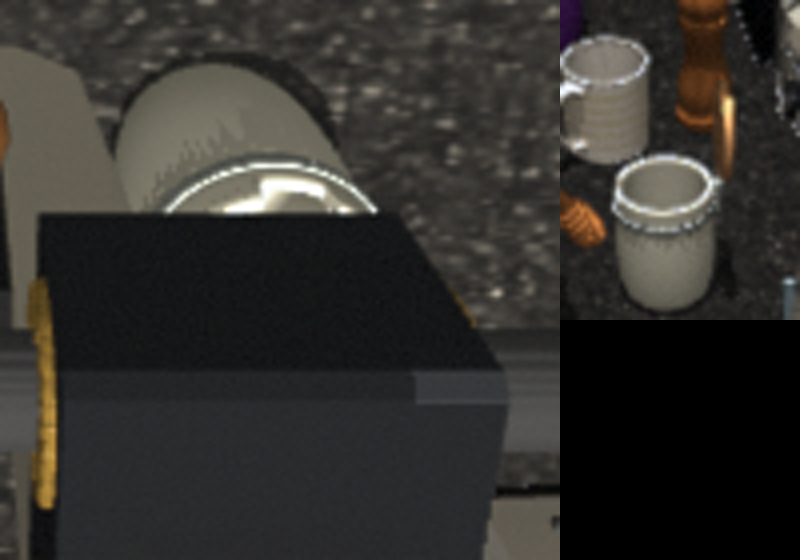

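The gripper hides most of the pot here, at (346,266). The side crop shows the lid nearly edge-on behind the rim. I'll move up and forward so the rim is clear.

Emit:
apply_moves(
  rows=[
    [0,0,-0.1,0],
    [-0.1,0,-0.22,0],
    [-0.2,0,-0.22,0],
    [-0.3,0,-0.22,0],
    [-0.3,0,-0.22,0],
    [-0.3,0,-0.22,0],
  ],
)

```text
time_s: 12.72
eef_pos: [0.4293, 0.0868, 0.3652]
eef_rot: [0.0, -3.141, 0.0]
ft_force: [0.5, 0.3, -0.2]
gripper_width: 0.0111
gripper_force: 3.1
```

Run:
```python
from h import *
w=viewer.get_image("wrist");s=viewer.get_image("side")
import pickle;pickle.dump((w,s),open("p3.pkl","wb"))
print([(np.round(x["extent"]),round(x["score"],2)) for x in finder.search_frame("pot",w)[:3]])
for n in("pot","lid_centre","dipper_foot"):
  for nm,p in(("s",s),("w",w)):
    for q in finder.landmark_of(n,p)[:2]: print(n,nm,np.round(q["uv"],1),round(q["score"],2),np.round(atz(p,q["uv"],0 if n=="pot" else .165),3),tilt(s,q["uv"])[:2] if n=="dipper_foot" and nm=="s" else "")
S=sensors.sense();print(S["eef_pos"],S["time_s"])
for hd in(-30,-15,0,15,30):
  a=np.radians(hd);print(hd,np.round(proj(w,np.array([.50-.04*np.cos(a),.203-.04*np.sin(a),.11]))))
u,v=map(int,proj(w,np.array([.50,.203,.10])));print(u,v)
u0=min(max(u-50,0),460);v0=min(max(v-50,0),320);print("crop",u0,v0)
a=cv2.resize(w["pixels"][v0:v0+100,u0:u0+100],(600,600),interpolation=cv2.INTER_CUBIC)
c=cv2.resize(s["pixels"][150:190,265:290],(200,320),interpolation=cv2.INTER_CUBIC); c=np.vstack([c,np.zeros((280,200,3),np.uint8)])
save({"pixels":np.hstack([a,c])},"p3")
```

```text
[(array([320., 184., 390., 282.]), 0.79)]
pot s [232.7 144.9] 0.84 [0.441 0.599 0.   ] 
pot s [265.5 204.3] 0.66 [0.492 0.182 0.   ] 
pot w [338. 207.] 0.87 [0.503 0.196 0.   ] 
pot w [357.1 280.2] 0.25 [0.656 0.243 0.   ] 
lid_centre s [282.6 161.4] 0.53 [0.559 0.194 0.165] 
lid_centre s [233.8 112.5] 0.46 [0.453 0.571 0.165] 
lid_centre w [ 25.2 160.6] 0.75 [ 0.394 -0.211  0.165] 
lid_centre w [355.9 280.2] 0.57 [0.555 0.191 0.165] 
dipper_foot s [279.  167.9] 0.46 [0.538 0.16  0.165] (np.float64(56.994736341995946), np.float64(0.9854810364927838))
dipper_foot s [328.7 353. ] 0.39 [ 0.482 -0.571  0.165] (np.float64(75.36766019561898), np.float64(189.72484687591344))
dipper_foot w [278.8 267.7] 0.79 [0.536 0.087 0.165] 
[0.42966264 0.08670895 0.36557934] 13.175
-30 [374. 205.]
-15 [367. 202.]
0 [360. 201.]
15 [353. 202.]
30 [346. 205.]
355 224
crop 305 174
```

View pics/p3.png

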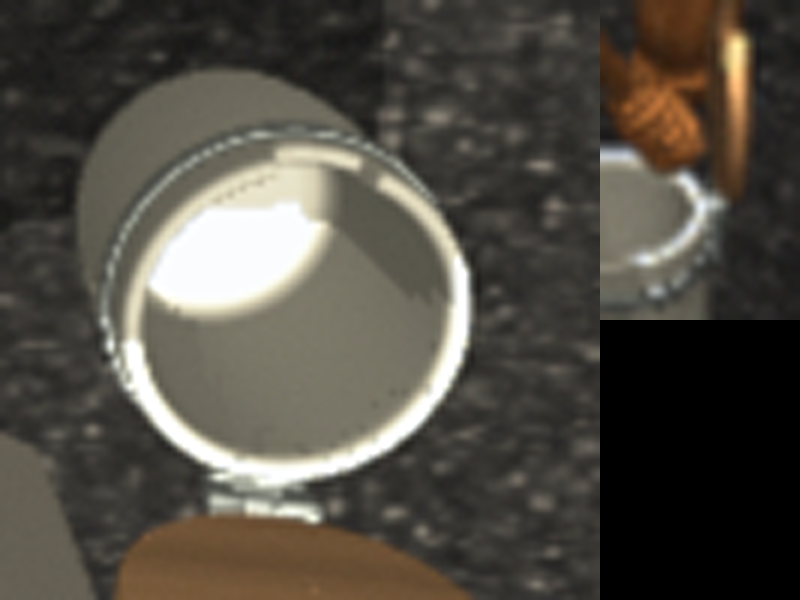

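The crop shows the rim centred near (354,225). The notch floor is the bright strip centred at (358,200), and the hinge is at about (349,257). There is only one white pot with a notch and a hinged oak lid.

Run:
```python
from h import *
import pickle;w,s=pickle.load(open("p3.pkl","rb"))
n=atz(w,(358.3,199.8),.105);h=atz(w,(349.2,256.8),.117);c=atz(w,(354.2,225.2),.115)
print(n,h,c); d=h-n;print(np.degrees(np.arctan2(d[1],d[0])),np.hypot(*d[:2]));
d=c-n;print(np.degrees(np.arctan2(d[1],d[0])),np.hypot(*d[:2]));d=h-c;print(np.degrees(np.arctan2(d[1],d[0])),np.hypot(*d[:2]))
```

```text
[0.45959027 0.20206119 0.105     ] [0.54446253 0.19227214 0.117     ] [0.49490181 0.19638721 0.115     ]
-6.579341826794575 0.08543492453264659
-9.128459847144718 0.035764488656728655
-4.7464231517612445 0.049731271308443445
```

Emit:
apply_moves(
  rows=[
    [0,0,-0.208,0],
    [0,0,-0.208,0],
    [0,0,-0.1,0],
    [0,0,0,0],
    [0,0,-0.208,0],
    [0,0,-0.208,0],
    [0,0,-0.1,0],
    [0,0,0,0],
    [0,0,-0.208,0],
    [0,0,-0.208,0],
    [0,0,-0.1,0],
    [0,0,0,0],
    [0,0,-0.208,0],
    [0,0,-0.208,0],
    [0,0,-0.1,0],
    [0,0,0,0],
    [0,0,0,0],
  ],
)

```text
time_s: 15.3
eef_pos: [0.43, 0.0867, 0.3649]
eef_rot: [-0.0, 3.142, -0.0]
ft_force: [-1.5, 0.7, -0.1]
gripper_width: 0.0109
gripper_force: 3.2
```

Run:
```python
from h import *
s=viewer.get_image("side")
for e in finder.landmark_of("dipper_foot",s)[:2]: print(np.round(e["uv"],1),round(e["score"],2),tilt(s,e["uv"]))
for e in finder.landmark_of("dipper_end",s)[:3]: print(np.round(e["uv"],1),round(e["score"],2))
```

```text
[271.7 171.1] 0.69 (np.float64(66.35939170437904), np.float64(0.2468903293084844), array([0.49774902, 0.08683736, 0.20965695]))
[265.9 199.7] 0.24
```

Run:
```python
from h import *
go([.444,.2038,.365],83.4);go([.444,.2038,.30],83.4)
```

```text
yaw 90.01 shift [-0.0442  0.39    0.0097] turn 0.0184 rows>= 1.9
yaw 90.01 shift [-0.0433  0.3899  0.2264] turn 0.0184 rows>= 2.2
```

Emit:
apply_moves(
  rows=[
    [-0.01,0.06,0,0.005],
    [-0.02,0.16,0,0.01],
    [-0.03,0.27,0,0.018],
    [-0.04,0.35,0.05,0.0184],
    [-0.044,0.39,0.12,0.0184],
    [-0.044,0.39,0.19,0.0184],
    [-0.044,0.39,0.226,0.0184],
    [-0.044,0.39,0.226,0.0184],
  ],
)

```text
time_s: 16.45
eef_pos: [0.4432, 0.2036, 0.298]
eef_rot: [0.182, 3.136, 0.0]
ft_force: [-1.1, 0.6, 0.2]
gripper_width: 0.0112
gripper_force: 3.1
```

Run:
```python
from h import *
s=viewer.get_image("side");w=viewer.get_image("wrist")
import pickle;pickle.dump((w,s),open("p4.pkl","wb"))
for e in finder.landmark_of("dipper_foot",s)[:2]: print(np.round(e["uv"],1),round(e["score"],2),tilt(s,e["uv"]))
for e in finder.landmark_of("dipper_foot",w)[:2]: print("w",np.round(e["uv"],1),round(e["score"],2))
for e in finder.landmark_of("dipper_end",w)[:2]: print("w end",np.round(e["uv"],1),round(e["score"],2))
print(sensors.sense()["eef_pos"])
for x in(-.037,.037,.0): print(proj(s,np.array([.498,.1975,.115])+x*np.array([.993,-.115,0])))
a=cv2.resize(s["pixels"][130:220,215:315],(600,540),interpolation=cv2.INTER_CUBIC);save({"pixels":a},"p4")
```

```text
[269.7 169.6] 0.48 (np.float64(65.5082998403408), np.float64(1.1741594571757976), array([0.51230705, 0.19587959, 0.14214295]))
w [280.9 251.1] 0.64
w end [278.7 267.4] 0.87
[0.44350046 0.20372789 0.29874416]
[254.5234951  176.13141942]
[275.90508867 174.51115628]
[265.23302716 175.31986812]
```

View pics/p4.png

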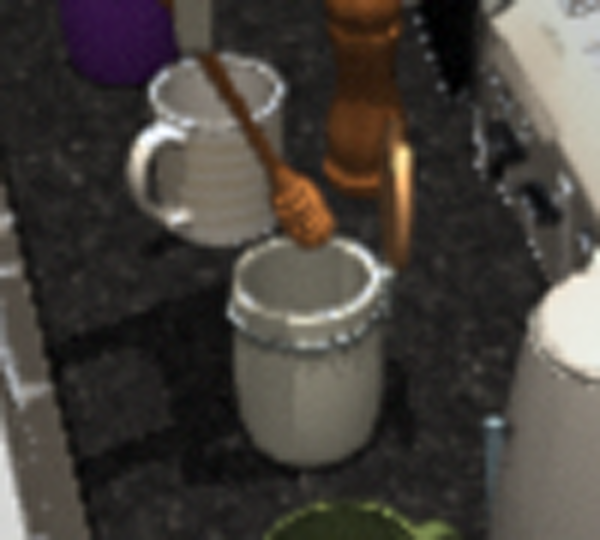

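The side crop shows the head hanging centred over the mouth, with its tip at (267,171) and the rim centre at (266,177). The lid stands clear behind. I'll lower it.

Emit:
apply_moves(
  rows=[
    [0,0,0.08,0],
    [0,0,0.16,0],
    [0,0,0.24,0],
    [0,0,0.32,0],
    [0,0,0.38,0],
    [0,0,0.41,0],
    [0,0,0.41,0],
  ],
)

```text
time_s: 17.58
eef_pos: [0.443, 0.2036, 0.1745]
eef_rot: [-0.181, -3.136, 0.0]
ft_force: [0.8, 0.7, -0.8]
gripper_width: 0.0106
gripper_force: 3.0
```

Run:
```python
from h import *
s=viewer.get_image("side");w=viewer.get_image("wrist")
import pickle;pickle.dump((w,s),open("p5.pkl","wb"))
for e in finder.landmark_of("dipper_end",w)[:2]: print("w end",np.round(e["uv"],1),round(e["score"],2))
print(finder.landmark_of("pot",s)[:2])
S=sensors.sense();print(S["eef_pos"],S["ft_force"])
a=cv2.resize(s["pixels"][130:215,215:315],(400,340),interpolation=cv2.INTER_CUBIC)
b=cv2.resize(w["pixels"][130:300,180:380],(400,340),interpolation=cv2.INTER_CUBIC)
save({"pixels":np.hstack([a,b])},"p5")
```

```text
w end [277.9 263.9] 0.7
[{'uv': [268.6, 200.1], 'score': 0.68}]
[0.44349587 0.20391989 0.17554058] [-0.68775861  0.13975424 -0.4034974 ]
```

View pics/p5.png

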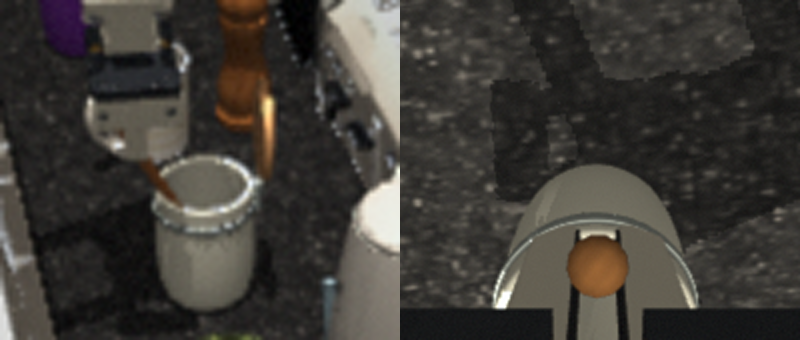

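The wrist crop shows the ball centred exactly over the notch strip (598,235), with the head inside the pot. I'll lower the last centimetre slowly.

Emit:
apply_moves(
  rows=[
    [0,0,0.008,0],
    [0,0,0.016,0],
    [0,0,0.024,0],
    [0,0,0.03,0],
    [0,0,0.03,0],
  ],
)

```text
time_s: 18.4
eef_pos: [0.4429, 0.2036, 0.1653]
eef_rot: [-0.181, -3.136, 0.0]
ft_force: [1.2, 1.3, -0.6]
gripper_width: 0.0108
gripper_force: 3.0
```

Emit:
apply_moves(
  rows=[
    [0,0,0.006,0],
    [0,0,0.012,0],
    [0,0,0.012,0],
    [0,0,0.012,0],
  ],
)

```text
time_s: 18.9
eef_pos: [0.4429, 0.2037, 0.1619]
eef_rot: [-0.181, -3.136, 0.0]
ft_force: [1.0, 0.1, -0.1]
gripper_width: 0.011
gripper_force: 3.0
```

Run:
```python
from h import *
w=viewer.get_image("wrist")
for e in finder.landmark_of("dipper_end",w)[:2]: print("w end",np.round(e["uv"],1),round(e["score"],2))
S=sensors.sense();R=Ro.from_rotvec(S["eef_rot"]).as_matrix();print(S["eef_pos"],S["ft_force"])
# expected ball pixel vs tilt and grip distance
for L in(.16,.166,.172):
  for T in(60,66,72):
    t=np.radians(T);d=.195-L; p=S["eef_pos"]+R@[0,0,.006]+d*(np.cos(t)*R[:,0]-np.sin(t)*R[:,2]); print(L,T,proj(w,p))
```

```text
w end [278.4 259.2] 0.57
[0.44295881 0.20367069 0.1619359 ] [ 0.83941338 -0.67058286  0.12279841]
0.16 60 [277.85567582 270.86349659]
0.16 66 [277.86076292 279.14058682]
0.16 72 [277.86820803 287.3575375 ]
0.166 60 [277.89134588 270.89699042]
0.166 66 [277.89550812 277.45665095]
0.166 72 [277.90145352 283.96391413]
0.172 60 [277.92409918 270.92774545]
0.172 66 [277.92735378 275.91324233]
0.172 72 [277.93190381 280.85561886]
```

Run:
```python
from h import *
import pickle
p=viewer.get_image("side");pickle.dump(p,open("p6.pkl","wb"))
R=Ro.from_rotvec(sensors.sense()["eef_rot"]).as_matrix()
g=np.array([.443,.2036,.168])
def slope(T):
    t=np.radians(T);a=proj(p,g);b=proj(p,g+.06*(-np.cos(t)*R[:,0]+np.sin(t)*R[:,2]));d=b-a;return np.degrees(np.arctan2(d[1],d[0]))
print("model",[(T,round(slope(T),1)) for T in(45,50,55,60,65,70)])
for nm,s,(v0,v1,u0,u1) in(("hover",pickle.load(open("p4.pkl","rb"))[1],(140,158,246,262)),("p5",pickle.load(open("p5.pkl","rb"))[1],(168,186,248,266)),("now",p,(168,190,244,266))):
    c=s["pixels"][v0:v1,u0:u1].astype(int);m=(c[...,0]-c[...,2]>35)&(c[...,0]>60)
    y,x=np.nonzero(m)
    if len(x)>5:
        vx,vy,cx,cy=cv2.fitLine(np.c_[x,y].astype(np.float32),cv2.DIST_HUBER,0,.01,.01).ravel();print(nm,len(x),np.degrees(np.arctan2(vy,vx)),u0+cx,v0+cy, x.min()+u0,x.max()+u0,y.min()+v0,y.max()+v0)
a=cv2.resize(p["pixels"][145:205,235:295],(600,600),interpolation=cv2.INTER_CUBIC);save({"pixels":a},"p6")
print(proj(p,g), finder.landmark_of("pot",p)[:1])
```

```text
model [(45, np.float64(35.8)), (50, np.float64(40.8)), (55, np.float64(46.1)), (60, np.float64(51.5)), (65, np.float64(57.1)), (70, np.float64(62.8))]
hover 41 58.145535 255.33221 148.90857 249 261 140 157
p5 24 53.476845 255.0 175.375 251 259 170 180
now 24 46.29345 255.6 176.6 252 259 172 180
[248.45564659 163.82038324] [{'uv': [233.9, 142.7], 'score': 0.7}]
```

Run:
```python
from h import *
import pickle
p=pickle.load(open("p6.pkl","rb"))
e=np.array([.993,-.115,0]);n=np.array([.115,.993,0])
def inplane(uv,g):
    c,d=ray(p,uv);X=c+d*((g-c)@n)/(d@n);return X
for nm,g,uv in(("hover",[.4433,.2037,.2925],(255.33,148.9)),("p5",[.4433,.2037,.1695],(255,175.4)),("now",[.443,.2037,.156],(255.6,176.6))):
    g=np.array(g);X=inplane(uv,g);dx=(X-g)@e;print(nm,np.round(X,4),"pot-x",round((X-[.498,.1975,0])@e,4),"T",np.degrees(np.arctan2(g[2]-X[2],dx)))
# foot/head tip position in hover from two pixel guesses
g=np.array([.4433,.2037,.2925])
for uv in((269.7,169.6),(267.5,171.2)):
    X=inplane(uv,g);dx=(X-g)@e;print(X,"L",np.hypot(dx,g[2]-X[2]),"T",np.degrees(np.arctan2(g[2]-X[2],dx)))
w=viewer.get_image("wrist")
c=w["pixels"].astype(int)[225:300,250:310];m=(c[...,0]-c[...,2]>40);n_,l,st,ce=cv2.connectedComponentsWithStats(m.astype(np.uint8));k=1+st[1:,4].argmax();print("ball",st[k],ce[k]+[250,225])
w5=pickle.load(open("p5.pkl","rb"))[0];c=w5["pixels"].astype(int)[225:300,250:310];m=(c[...,0]-c[...,2]>40);n_,l,st,ce=cv2.connectedComponentsWithStats(m.astype(np.uint8));k=1+st[1:,4].argmax();print("ball p5",st[k],ce[k]+[250,225])
```

```text
hover [0.4684 0.2008 0.2252] pot-x -0.0298 T 69.43969593791817
p5 [0.463  0.2014 0.118 ] pot-x -0.0352 T 68.94912275139343
now [0.4648 0.2012 0.1128] pot-x -0.0334 T 63.05013662722981
[0.51383467 0.19553133 0.13767383] L 0.1703213131794641 T 65.37083100846219
[0.50617904 0.19641794 0.13169026] L 0.17281107098365986 T 68.5210730489199
ball [ 14  19  30  41 919] [278.39390642 262.81610446]
ball p5 [ 14  23  30  31 719] [278.41446453 263.10570236]
```

The head is on the floor and the handle lies just above the notch. I'll ease it forward and down into the notch, then release gently.

Emit:
apply_moves(
  rows=[
    [0.008,0,0.004,0],
    [0.016,0,0.008,0],
    [0.018,0,0.012,0],
    [0.018,0,0.012,0],
  ],
)

```text
time_s: 19.65
eef_pos: [0.4379, 0.2044, 0.1587]
eef_rot: [0.181, 3.136, 0.0]
ft_force: [1.0, -0.7, 4.7]
gripper_width: 0.0111
gripper_force: 3.0
```

Run:
```python
from h import *
p=viewer.get_image("side");w=viewer.get_image("wrist")
S=sensors.sense();print(S["eef_pos"],S["ft_force"],S["gripper_width"])
e=np.array([.993,-.115,0]);n=np.array([.115,.993,0]);g=S["eef_pos"]-[0,0,.006]
c=p["pixels"][168:190,244:266].astype(int);m=(c[...,0]-c[...,2]>35)&(c[...,0]>60);y,x=np.nonzero(m);uv=np.array([244+x.mean(),168+y.mean()])
cc,d=ray(p,uv);X=cc+d*((g-cc)@n)/(d@n);print(uv,len(x),X,"T",np.degrees(np.arctan2(g[2]-X[2],(X-g)@e)))
print([ (np.round(q["uv"],1),round(q["score"],2)) for q in finder.landmark_of("pot",p)[:2]+finder.landmark_of("dipper_end",w)[:1]])
```

```text
[0.43786926 0.20442564 0.15870232] [1.21267403 0.24012914 5.38002165] 0.010919043165554927
[254.23076923 175.57692308] 26 [0.46035021 0.20182211 0.1174583 ] T 57.30376433722672
[(array([232.6, 143. ]), 0.77), (array([268.8, 199.9]), 0.74), (array([280.3, 254.3]), 0.69)]
```

Emit:
apply_moves(
  rows=[
    [0,0,0,0],
    [0,0,0,0],
    [0,0,0,0],
    [0,0,0,0],
  ],
  gripper=-0.2,
)

```text
time_s: 20.35
eef_pos: [0.4374, 0.2043, 0.1581]
eef_rot: [-0.181, -3.136, 0.0]
ft_force: [-0.6, -0.7, -0.5]
gripper_width: 0.0369
gripper_force: 0.0
```

Run:
```python
from h import *
p=viewer.get_image("side");w=viewer.get_image("wrist")
S=sensors.sense();print(S["eef_pos"],S["ft_force"],S["gripper_width"])
print([ (np.round(q["uv"],1),round(q["score"],2)) for q in finder.landmark_of("dipper_end",w)[:1]+finder.landmark_of("dipper_end",p)[:2]])
c=w["pixels"].astype(int)[200:300,230:330];m=(c[...,0]-c[...,2]>40);n_,l,st,ce=cv2.connectedComponentsWithStats(m.astype(np.uint8));k=1+st[1:,4].argmax();print("ball",st[k],ce[k]+[230,200])
```

```text
[0.43751758 0.20431425 0.15823922] [ 0.21034359  0.24059762 -0.43110443] 0.03678753339438942
[(array([279.1, 280.9]), 0.93), (array([244.3, 161.6]), 0.56), (array([284.4, 159.9]), 0.18)]
ball [ 34  63  30  31 740] [278.45810811 278.07027027]
```

Emit:
apply_moves(
  rows=[
    [0,0,-0.05,0],
    [0,0,-0.15,0],
    [0,0,-0.3,0],
    [0,0,-0.48,0],
    [0,0,-0.6,0],
    [0,0,-0.6,0],
  ],
)

```text
time_s: 21.3
eef_pos: [0.4391, 0.2048, 0.3436]
eef_rot: [0.181, 3.129, 0.005]
ft_force: [-0.4, 0.4, 0.2]
gripper_width: 0.037
gripper_force: 0.0
```

Run:
```python
from h import *
p=viewer.get_image("side");w=viewer.get_image("wrist")
import pickle;pickle.dump((w,p),open("p7.pkl","wb"))
S=sensors.sense();print(S["eef_pos"],S["time_s"])
a=finder.landmark_of("dipper_end",w)[:2];b=finder.landmark_of("dipper_end",p)[:2]
print([(q["uv"],q["score"]) for q in a+b])
for q in b: 
  X,er=tri([(w,a[0]["uv"]),(p,q["uv"])]);f=X[:2]-[.498,.1975];print(X,er,"pot frame",f@[.993,-.115],f@[.115,.993])
print([(np.round(q["uv"],1),round(q["score"],2),np.round(atz(pp,q["uv"],z),3)) for pp in(w,p) for nn,z in(("pot",0),("lid_centre",.165)) for q in finder.landmark_of(nn,pp)[:2]])
c=w["pixels"].astype(int)[180:290,220:340];m=(c[...,0]-c[...,2]>40);n_,l,st,ce=cv2.connectedComponentsWithStats(m.astype(np.uint8))
for k in range(1,n_):
  if st[k,4]>40: print("blob",st[k]+[220,180,0,0,0],ce[k]+[220,180])
```

```text
[0.43773071 0.20437255 0.33901265] 21.4
[([278.4, 184.1], 0.66), ([280.0, 161.0], 0.66), ([242.9, 160.5], 0.54)]
[0.49207642 0.20174998 0.15178148] [np.float64(49.2143190203854), np.float64(17.766885099333276)] pot frame -0.006370864715191785 0.0035390134898636576
[0.42430664 0.20681263 0.18199065] [np.float64(1.0394960538787086), np.float64(0.3284718776538929)] pot frame -0.0742484598517734 0.0007727048968481298
[(array([277.8, 200.6]), 0.75, array([0.494, 0.198, 0.   ])), (array([539.4, 149. ]), 0.72, array([0.457, 0.635, 0.   ])), (array([161., 282.]), 0.7, array([0.534, 0.046, 0.165])), (array([233.3, 144.2]), 0.92, array([0.445, 0.604, 0.   ])), (array([268.3, 200.2]), 0.91, array([0.507, 0.202, 0.   ])), (array([235.6, 113.2]), 0.55, array([0.459, 0.564, 0.165])), (array([283.2, 158.7]), 0.54, array([0.565, 0.209, 0.165]))]
blob [271 181  16  45 483] [278.27950311 204.37267081]
blob [ 246  262   67   28 1542] [278.22114137 277.22697795]
```

The dipper leans on its own: its end is at pot x −74 mm, z 182 mm, on the notch line within 1 mm. Next I'll close the fingers and go over the lid's top to behind it.

Run:
```python
from h import *
go([.4377,.2044,.253],83.4);go([.5854,.1874,.253],83.4);go([.5854,.1874,.195],83.4)
p=viewer.get_image("side")
for z in(0,.1,.19): print(z,atz(p,(295,155),z),atz(p,(305,190),z),atz(p,(300,140),z))
```

```text
yaw 83.39 shift [-0.0021  0.0011  0.2808] turn -0.0 rows>= 1.3
yaw 83.39 shift [-0.4977  0.0015  0.28  ] turn -0.0 rows>= 2.7
yaw 83.39 shift [-0.498   0.0017  0.4733] turn -0.0 rows>= 3.3
0 [0.67386816 0.46263671 0.        ] [0.65112035 0.2286397  0.        ] [0.72291978 0.56774297 0.        ]
0.1 [0.63498707 0.3166223  0.1       ] [0.61422687 0.10307093 0.1       ] [0.67975278 0.41254484 0.1       ]
0.19 [0.5999941  0.18520933 0.19      ] [ 0.58102274 -0.00994098  0.19      ] [0.64090248 0.27286652 0.19      ]
```

Emit:
apply_moves(
  rows=[
    [0,0,0.1,0],
    [0,0,0.22,0],
    [-0.1,0,0.27,0],
    [-0.2,0,0.27,0],
    [-0.3,0,0.27,0],
    [-0.4,0,0.27,0],
    [-0.47,0,0.27,0],
    [-0.5,0,0.27,0],
    [-0.5,0,0.27,0],
    [-0.5,0,0.27,0],
  ],
  gripper=-1,
)

```text
time_s: 23.0
eef_pos: [0.586, 0.1872, 0.2574]
eef_rot: [-0.181, -3.136, 0.0]
ft_force: [-0.5, -0.3, -0.1]
gripper_width: 0.0005
gripper_force: 0.0
```

Run:
```python
from h import *
p=viewer.get_image("side");w=viewer.get_image("wrist")
S=sensors.sense();print(S["eef_pos"],S["time_s"],S["gripper_width"])
b=finder.landmark_of("dipper_end",p)[:2]+finder.landmark_of("lid_centre",p)[:3]
print([(np.round(q["uv"],1),round(q["score"],2)) for q in b])
print("ball w",[(np.round(q["uv"],1),round(q["score"],2)) for q in finder.landmark_of("dipper_end",w)[:2]], proj(w,np.array([.4243,.2068,.182])))
c=w["pixels"].astype(int)[150:420,220:340];m=(c[...,0]-c[...,2]>40);n_,l,st,ce=cv2.connectedComponentsWithStats(m.astype(np.uint8))
for k in range(1,n_):
  if st[k,4]>60: print("blob",st[k]+[220,150,0,0,0])
for x in(55,62,70): # lid top back edge
  X=np.array([.498,.1975,.207])+x/1000*np.array([.993,-.115,0]);print(x,proj(w,X))
R=Ro.from_rotvec(S["eef_rot"]).as_matrix()
print("fingertip",proj(w,S["eef_pos"]+R@[.01,0,.025]),proj(w,S["eef_pos"]+R@[-.0,0,.025]))
```

```text
[0.58608398 0.18730577 0.25760576] 23.1 0.0005100315482203715
[(array([245.8, 161.1]), 0.41), (array([361.5, 348.2]), 0.19), (array([232.9, 111.5]), 0.51), (array([284.6, 161.6]), 0.47)]
ball w [] [279.05671864 -13.53606659]
blob [ 224  164  108   37 2991]
blob [272 301   4  57 212]
blob [282 301   4  57 212]
blob [ 220  372  120   30 3183]
55 [278.07717277 194.21068278]
62 [278.09086581 203.9949613 ]
70 [278.10616712 214.92842225]
fingertip [278.08225525 241.42157575] [278.10759537 255.88125056]
```

Emit:
apply_moves(
  rows=[
    [0,0,0.07,0],
    [0,0,0.14,0],
    [0,0,0.2,0],
    [0,0,0.2,0],
  ],
)

```text
time_s: 23.75
eef_pos: [0.585, 0.1866, 0.194]
eef_rot: [-0.181, -3.131, 0.002]
ft_force: [0.2, -0.3, -0.1]
gripper_width: 0.0007
gripper_force: 0.0
```

Emit:
apply_moves(
  rows=[
    [0.03,0,0,0],
    [0.06,0,0,0],
    [0.09,0,0,0],
    [0.12,0,0,0],
    [0.14,0,0,0],
    [0.16,0,0,0],
    [0.16,0,0,0],
  ],
)

```text
time_s: 24.62
eef_pos: [0.5386, 0.1927, 0.1974]
eef_rot: [-0.181, -3.136, 0.0]
ft_force: [-0.7, -0.5, -0.4]
gripper_width: 0.0009
gripper_force: 0.0
```

Run:
```python
from h import *
w=viewer.get_image("wrist");p=viewer.get_image("side")
S=sensors.sense();print(S["eef_pos"],S["time_s"],S["ft_force"])
print([(np.round(q["uv"],1),round(q["score"],2)) for q in finder.landmark_of("lid_centre",p)[:3]+finder.landmark_of("lid_centre",w)[:2]+finder.landmark_of("pot",p)[:2]])
c=w["pixels"].astype(int)[0:420,180:380];m=(c[...,0]-c[...,2]>40);n_,l,st,ce=cv2.connectedComponentsWithStats(m.astype(np.uint8))
for k in range(1,n_):
  if st[k,4]>60: print("blob",st[k]+[180,0,0,0,0])
```

```text
[0.53901448 0.19259189 0.19740722] 24.725 [ 0.78459301 -0.09875537 -0.41595377]
[(array([274. , 160.3]), 0.52), (array([278.9, 241.1]), 0.91), (array([233.1, 142.7]), 0.74), (array([267.1, 202. ]), 0.63)]
blob [ 264   48   30  140 2632]
blob [ 210  223  136   18 2077]
blob [272 301   4  57 212]
blob [282 301   4  57 212]
blob [ 180  372  200   30 5298]
```

Emit:
apply_moves(
  rows=[
    [0.03,0,0,0],
    [0.06,0,0,0],
    [0.09,0,0,0],
    [0.1,0,0,0],
    [0.1,0,0,0],
    [0.1,0,0,0],
  ],
)

```text
time_s: 25.62
eef_pos: [0.5093, 0.1961, 0.1975]
eef_rot: [0.181, 3.136, 0.0]
ft_force: [-0.4, 0.2, -0.1]
gripper_width: 0.001
gripper_force: 0.0
```

Run:
```python
from h import *
w=viewer.get_image("wrist");p=viewer.get_image("side")
S=sensors.sense();print(S["eef_pos"],S["time_s"],S["ft_force"])
print([(np.round(q["uv"],1),round(q["score"],2)) for q in finder.landmark_of("lid_centre",p)[:3]+finder.landmark_of("lid_centre",w)[:2]+finder.landmark_of("dipper_end",p)[:2]])
print("shut lid centre side px",proj(p,np.array([.498,.1975,.1245])),"wrist",proj(w,np.array([.498,.1975,.1245])))
c=w["pixels"].astype(int)[0:420,180:380];m=(c[...,0]-c[...,2]>40);n_,l,st,ce=cv2.connectedComponentsWithStats(m.astype(np.uint8))
for k in range(1,n_):
  if st[k,4]>60: print("blob",st[k]+[180,0,0,0,0])
```

```text
[0.50933495 0.19597999 0.19738672] 25.725 [ 0.04514402 -0.44903174  0.53882926]
[(array([268.9, 169.2]), 0.74), (array([233.4, 111.4]), 0.44), (array([277.5, 222.8]), 0.65), (array([ 94.5, 190.6]), 0.46), (array([245.8, 161.3]), 0.61)]
shut lid centre side px [265.15656718 173.07045023] wrist [278.35271689 214.29207344]
blob [ 220  109  116  151 8736]
blob [272 301   4  57 213]
blob [282 301   4  57 213]
blob [ 180  372  200   30 5314]
```

Emit:
apply_moves(
  rows=[
    [0,0,-0.1,0],
    [0,0,-0.25,0],
    [0.1,0,-0.45,0],
    [0.25,0,-0.55,0],
    [0.4,0,-0.55,0],
    [0.4,0,-0.55,0],
    [0.4,0,-0.55,0],
    [0.4,0,-0.55,0],
    [0.4,0,-0.55,0],
    [0.4,0,-0.55,0],
    [0.4,0,-0.55,0],
    [0.4,0,-0.55,0],
  ],
)

```text
time_s: 27.38
eef_pos: [0.39, 0.2098, 0.3623]
eef_rot: [-0.181, -3.136, 0.0]
ft_force: [-0.2, 0.5, -0.0]
gripper_width: 0.0004
gripper_force: 0.0
```

Run:
```python
from h import *
w=viewer.get_image("wrist");p=viewer.get_image("side")
S=sensors.sense();print(S["eef_pos"],S["time_s"],S["ft_force"])
def lm(n,im,k=2): return [(np.round(q["uv"],1),round(q["score"],2)) for q in finder.landmark_of(n,im)[:k]]
print("lid",lm("lid_centre",p,3),lm("lid_centre",w));print("end",lm("dipper_end",p),lm("dipper_end",w));print("pot",lm("pot",p),lm("pot",w))
C=np.array([.498,.1975,.1245]);print("shut lid px",proj(p,C),proj(w,C),"ball px",proj(p,np.array([.4243,.2068,.182])),proj(w,np.array([.4243,.2068,.182])))
a=finder.landmark_of("lid_centre",w);b=finder.landmark_of("lid_centre",p)
for x in a[:2]:
  for y in b[:2]: print("tri",*[np.round(z,3) for z in tri([(w,x["uv"]),(p,y["uv"])])])
# model rim of shut disc vs. orange mask overlap in both pictures (IoU) for several angles
e=np.array([.993,-.115,0]);n=np.array([.115,.993,0]);ph=np.linspace(0,2*np.pi,60)
for nm,im in(("w",w),("s",p)):
  c=im["pixels"].astype(int);m=((c[...,0]-c[...,2]>40)).astype(np.uint8);out=[]
  for th in(0,.05,.1,.2,.3,.5,.8):
    d=-e*np.cos(th)+np.array([0,0,1])*np.sin(th);up=np.array([0,0,np.cos(th)])+e*np.sin(th)
    h=np.array([.498,.1975,.117])+.048*e+.0075*up
    P=np.array([proj(im,h+d*(.048+.0435*np.cos(t))+n*.0435*np.sin(t)) for t in ph])
    q=np.zeros_like(m);cv2.fillPoly(q,[np.round(P).astype(int)],1);M=m.copy();x0,y0=P.min(0).astype(int)-12;x1,y1=P.max(0).astype(int)+12
    k=np.zeros_like(m);k[max(y0,0):y1,max(x0,0):x1]=1;M&=k
    out.append((th,round((q&M).sum()/max((q|M).sum(),1),2)))
  print(nm,out)
```

```text
[0.38996385 0.20985336 0.36240655] 27.475 [0.51880982 0.19828879 0.35421329]
lid [(array([234.2, 111.9]), 0.61), (array([268.1, 172.8]), 0.58), (array([281.5, 326.7]), 0.17)] [(array([279. , 257.4]), 0.83)]
end [] [(array([277.4, 222.5]), 0.77)]
pot [(array([235. , 142.6]), 0.83)] [(array([279.9, 227.3]), 0.88), (array([523.3, 173.2]), 0.63)]
shut lid px [265.15656718 173.07045023] [278.56005481 255.99966209] ball px [242.58841278 160.60822569] [279.12044434 221.66822126]
tri [0.397 0.213 0.357] [24.498  4.459]
tri [0.506 0.198 0.122] [2.329 0.98 ]
w [(0, np.float64(0.3)), (0.05, np.float64(0.28)), (0.1, np.float64(0.25)), (0.2, np.float64(0.18)), (0.3, np.float64(0.1)), (0.5, np.float64(0.02)), (0.8, np.float64(0.0))]
s [(0, np.float64(0.58)), (0.05, np.float64(0.54)), (0.1, np.float64(0.48)), (0.2, np.float64(0.39)), (0.3, np.float64(0.32)), (0.5, np.float64(0.2)), (0.8, np.float64(0.1))]
```

Run:
```python
from h import *
p=viewer.get_image("side")
n=np.array([.115,.993,0]);e=np.array([.993,-.115,0]);ph=np.linspace(0,2*np.pi,80);K=8
u0,v0,W,H=240,155,56,40
c=cv2.resize(p["pixels"][v0:v0+H,u0:u0+W],None,fx=K,fy=K,interpolation=cv2.INTER_LINEAR).astype(int);m=((c[...,0]-c[...,2]>40)).astype(np.uint8)
m=cv2.morphologyEx(m,cv2.MORPH_OPEN,np.ones((30,30),np.uint8))  # drop the thin handle
y,x=np.nonzero(m);print("mask",u0+x.min()/K,u0+x.max()/K,v0+y.min()/K,v0+y.max()/K)
res=[]
for th in(-.2,-.1,0,.1,.2,.3):
  for dx in np.arange(-.004,.0121,.002):
    for dy in np.arange(-.012,.0121,.003):
      d=-e*np.cos(th)+np.array([0,0,1])*np.sin(th);up=np.array([0,0,np.cos(th)])+e*np.sin(th)
      h=np.array([.498+dx,.1975+dy,.117])+.048*e;q=np.zeros_like(m)
      P=[((proj(p,h+k*up+d*(.048+.0435*np.cos(t))+n*.0435*np.sin(t))-[u0-.5,v0-.5])*K) for t in ph for k in(0,.0075)]
      cv2.fillConvexPoly(q,cv2.convexHull(np.round(P).astype(np.int32)),1);res.append(((q&m).sum()/(q|m).sum(),th,dx,dy))
for th in(-.2,-.1,0,.1,.2,.3): print(np.round(max(r_ for r_ in res if r_[1]==th),3))
for nn in("stand","mug_a","kettle","pot"): print(nn,[np.round(atz(p,q["uv"],0),3) for q in finder.landmark_of(nn,p)[:2]])
```

```text
mask 255.125 281.25 155.0 183.0
[ 0.706 -0.2    0.004  0.012]
[ 0.741 -0.1    0.004  0.006]
[ 0.755  0.     0.    -0.   ]
[ 0.737  0.1   -0.002 -0.009]
[ 0.705  0.2   -0.004 -0.012]
[ 0.64   0.3   -0.004 -0.012]
stand [array([ 0.485, -0.197,  0.   ])]
mug_a [array([ 0.484, -0.03 ,  0.   ]), array([0.477, 0.419, 0.   ])]
kettle [array([ 0.632, -0.009,  0.   ])]
pot [array([0.452, 0.629, 0.   ]), array([0.502, 0.192, 0.   ])]
```

The disc fit is best at lid angle 0 with no offset. The pot, dipper end and bystanders measured are where they should be.

```bash
python3 -c "
from cell import r
print(r.hand_in())"
```

```text
the job is handed in; nothing more can be done
None
```

The dipper stands in the pot with its handle through the notch, the lid measures shut and flat, the pot is in place, and I handed the job in at about 28 s. No verdict came back, and the final state was checked by measurement only because the ten picture views were used up.

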